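# Close the staining jar with its quick-thread cap

### The arm

A 6-joint arm with a two-finger parallel gripper is mounted at the origin on the work surface. World frame = base frame: x ahead of the robot, y to its left, z up, the work surface at z = 0. Lengths are in m, angles in degrees, forces in N, time in s.
With the tool pointing down it reaches from about 0.3 to 0.75 m from the base axis. Payload 8.5 kg.
Tool frame: the origin (TCP) lies midway between the tips of the shut fingers; the grasp point (between the pads) lies env.tcp_to_grasp behind it (env.tcp_to_grasp is the distance from the TCP to the grasp point, in m); z points along the fingers, y is the line along which they close (so a half turn about z gives the same grasp; the last joint's range is limited). The gripper opens to 85 mm and grips with 20 to 120 N. Pads are 22 mm wide; open, the fingers measure 114 mm over their backs; the gripper's body (76 mm by 85 mm) begins 54 mm behind the grasp point. The pads swing forward as they close: fully open they stand 13 mm farther back than shut.
Start: joints at [63.581, 21.807, 74.336, -0, 83.858, -12.336], TCP at [0.134, 0.533, 0.231] pointing down, gripper open.
Joint ranges: [-178.18, 178.18], [-50.72, 133.34], [12.68, 142.11], [-81.47, 261.47], [9.98, 163.14], [-165.26, 165.26]. Speed limits (degrees/s): [136.94, 136.94, 180, 180, 180, 180].

### API

Orientations are given as a 3x3 rotation matrix whose columns are the frame's x, y, z axes.
In Python, from rig import observe, optics, job, env gives the robot as it stands. The module is installed in compiled form; this text tells all that it offers.
- The arm moves only by the shell command python3 -m jog 'ROWS' [FORCE]. ROWS is JSON, a list of rows, each a list of 7 numbers: the turn, a rotation vector about the tool's x, y, z in rad, then the shift along the tool's x, y, z in m, then the opening in per cent of the stroke, from 0 (shut) to 100 (fully open). A call has 1 to 10 rows; each row shifts and turns the commanded pose from where the row before left it, along the tool's axes as they then stand; what a row does not reach is not made up. A row lasts 1/8 s, in which the tool goes at most 62.5 mm and 10.7 degrees, less where a joint would pass 70% of its speed; a pose out of reach is approached as far as the arm can. A call is refused whole if a number of a shift passes 0.0625 or a number of a turn 0.188, either way. A call with a gripper value outside its range is refused whole. The fingers move at their own pace and stop on an object; FORCE is the grip in N (left out, the last holds). Time passes only in rows, so rows that do not move let the fingers close. It gives the time, the measured TCP pose, the force, the opening and the grip force at its end, in the units of the state.
- observe(): the state, without advancing time (a new reading comes with each control period).
- optics.get_image(name): name is "side" or "top"; returns a dict with "pixels" (480x640x3 uint8, red, green, blue), "mtx" (3x3 intrinsics, pixels), "rvec" (rotation vector, rad) and "tvec" (3), from world to camera coordinates, as OpenCV has them. Camera axes: x right, y down, z forward; pixel columns grow to the right and rows downward; lengths in m; the calibration is good to about 2 mm. A picture is of the moment at which its call begins. There is no depth.
- job.close_job(): hands the job in; it is judged then, once.
The state is a dict: "time_s": time; "q": joint angles; "qvel": joint speeds; "joint_efforts": joint torques, N m; "position": TCP position; "tool_rot": TCP orientation; "ft_force": force on the tool from outside, world axes, zero at the start; "wrist_torque": the same for the moment, N m; "grip_width": finger opening in m; "gripper_force": force on a finger pad.
Only numpy, scipy, OpenCV 4.12 (cv2) and the standard library are available. Lean on these libraries where they do the work, as an engineer would, in place of code of your own. Each camera call takes 0.05 s, during which the arm holds its last target. There are 200 camera calls.

### The job

Close the white staining jar that stands in the bench clamp with the loose blue cap: set the cap level on the mouth, turn it backwards (anticlockwise seen from above) under light pressure until you feel the thread drop into place, then screw it down clockwise until it is fully home and snug, and let go. Do not press or wrench the cap hard before the thread has caught, and leave the oil bottle, the dish, the red-capped jar and the slide box where they are.

Things in the scene. Friction and masses are not known exactly. Their poses are not given: they have to be found in the camera images.
- cap_center (a point): Centre (half-way up) of the loose blue screw cap: round, 61 mm across with a ribbed edge, 25.5 mm high, about 45 g, lying on the bench open side down. z is its axis, up. Skirt 2.3 mm thick, 56 mm across inside; four inward lugs 90 degrees apart, 4 mm wide, 4.4 mm deep, from 5.6 to 9.3 mm above the skirt's foot. About 40 N of grip holds it well; the fingers slip on it when it is tight.
- cap_liner (a point): Centre of the white liner under the cap's top, on the cap's axis, 22 mm above the foot of the skirt and 9.25 mm above cap_center. z is the cap's axis, up. It lies on the jar's rim when the cap is home.
- jar_mouth (a point): Centre of the jar's mouth, level with its rim, always exactly 131 mm above the bench; z up, x and y tell nothing about the thread. The neck is 44 mm across, 53 mm over its thread (the cap goes on with 1.5 mm to spare all round), free for 33 mm below the rim; below it a white body 66 mm across, held fast in a grey clamp 112 mm across that cannot move.
- jar: The white staining jar. It closes clockwise seen from above, by a right-hand thread with 4 starts, 32 mm a turn, self-locking, 0.6 mm play. Where the thread starts round the neck differs each time and is not known from the pose (origin: centre of the jar's foot, 118 mm below the rim; z up).
- cap: The blue cap again; origin: centre of the foot of its skirt. Put on anyhow, its lugs ride on the thread, liner 9 to 13 mm above the rim, where stop ribs bar turning clockwise (a fall to 9 mm is only off a rib). Turned back by at most 80 degrees they pass the thread's start and fall to 5 to 6.5 mm, into pockets with 13 degrees of travel, a rib behind; from there 65 to 80 degrees clockwise make it tight.
- oil_bottle: Bystander: amber dropper bottle with black top, 34 mm across, 89 mm high; origin at the centre of its foot.
- dish: Bystander: small clear dish with pink filling, 59 mm across, 14 mm high; origin at the centre of its foot.
- red_jar: Bystander: white jar with a red cap, closed, 66 mm across, 121 mm high; origin at the centre of its foot.
- slide_box: Bystander: grey and blue slide box, 177 x 87 x 34 mm, long along its x; origin at the centre of its underside.
Things that resemble listed ones, but are neither listed nor needed, are in the scene too. Of the things that look like the part that bears jar_mouth, the largest one is meant.

How it is judged (in metres and radians):
On the way:
1. the thread has dropped into place: the cap is centred and level on the mouth with its liner less than 7.5 mm above the rim (z of cap_liner in the frame of jar_mouth between 0.002 and 0.0075 m and horizontal distance between cap_liner and jar_mouth below 0.004 m and angle between cap_liner's own z axis and vertical below 0.08 rad), for 0.1 s.
At the end, for the whole second after the job is handed in: The blue cap is screwed home on the jar: its liner within 1 mm of the rim, centred within 4 mm, level within 0.04 rad, at rest, and snug (bearing on the thread and the rim with more than 8 N in all) (z of cap_liner in the frame of jar_mouth below 0.001 m and horizontal distance between cap_liner and jar_mouth below 0.004 m and angle between cap_liner's own z axis and vertical below 0.04 rad and contact force between cap and jar above 8 N and linear speed of cap below 0.01 m/s); the robot touches nothing.
It fails at once if the cap is pressed or wrenched hard on the jar before the thread has pulled it down (z of cap_liner in the frame of jar_mouth above 0.002 m and contact force between cap and jar above 45 N).
It fails at once if a bystander is pushed more than 30 mm from its place (distance of any of oil_bottle, dish, red_jar, slide_box from where it was at the start of the episode above 0.03 m).
It also fails if it takes over 62 s, if anything falls off the work surface, if the arm or the gripper's body presses on something with over 40 N, if the wrist force passes 120 N, or if a joint passes its speed limit or range.

## Working session

There is one attempt and no reset: what is moved stays moved. The work goes in short steps, Python scripts to look and compute and a shell command to move; the robot and the scene stay as the last step left them, time stands still between calls to the robot, and variables do not carry over. Pictures are saved under pics/ and viewed, at most 10 in all, crops included, and the job is handed in when it is done.

```bash
mkdir -p pics
python3 - <<'E'
from rig import observe, optics, env
import cv2,pickle
s=observe(); print(s['time_s'],s['position'],s['tool_rot'],s['grip_width'],env.tcp_to_grasp)
for n in('side','top'):
    d=optics.get_image(n); cv2.imwrite(f'pics/{n}0.png',d['pixels'][:,:,::-1]); pickle.dump(d,open(n+'.pkl','wb'))
    print(n,d['rvec'],d['tvec'],d['mtx'][0,0])
E
```

```text
0.0 [0.1337154  0.53318475 0.23072195] [[-9.69947659e-01  2.43312924e-01 -6.00546821e-04]
 [ 2.43313526e-01  9.69946787e-01 -1.32622058e-03]
 [ 2.59811852e-04 -1.43248571e-03 -9.99998940e-01]] 0.08535972968216932 0.0187
side [ 0.43600859 -2.57906694  1.43162897] [0.50993163 0.22542351 0.67466645] 437.6698248821963
top [ 2.17562294 -2.1839698   0.06736762] [-0.03682297  0.54702999  1.18101811] 524.1126378124535
```

View pics/top0.png

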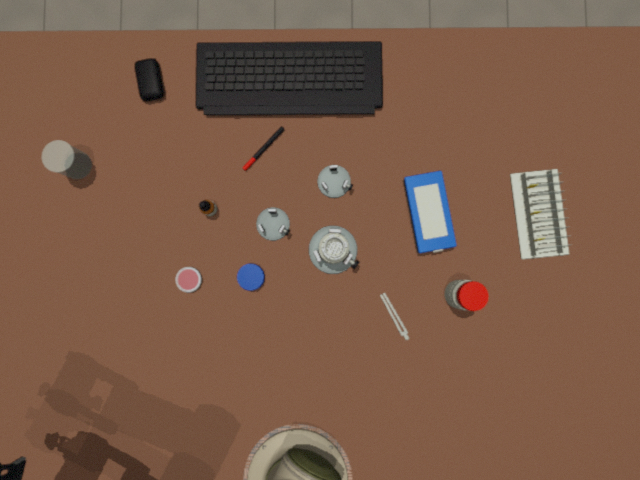

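View pics/side0.png

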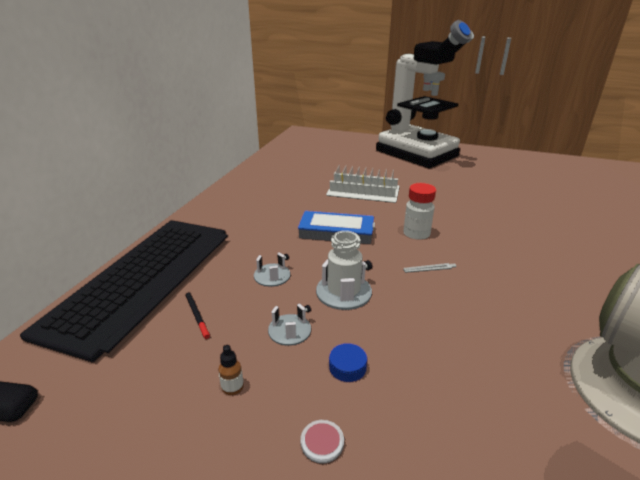

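The top view shows the blue cap near (251,277) and the jar mouth near (334,248), with the dish at (188,280) and the oil bottle at (206,207). In the side view the cap is near (348,362) and the mouth near (346,242). I'll enlarge both.

```bash
cat > h.py <<'E'
import cv2,numpy as np,pickle
def ray(d,p,z):
    R=cv2.Rodrigues(np.array(d['rvec'],float))[0];t=np.array(d['tvec'],float).ravel()
    c=-R.T@t; v=R.T@np.linalg.inv(d['mtx'])@np.array([*p,1.]); return c+v*(z-c[2])/v[2]
def proj(d,P): return cv2.projectPoints(np.array([P],float),np.array(d['rvec'],float),np.array(d['tvec'],float),np.array(d['mtx'],float),None)[0].ravel()
def crop(d,x,y,w,h,k,f): cv2.imwrite(f,cv2.resize(d['pixels'][y:y+h,x:x+w,::-1],None,fx=k,fy=k,interpolation=cv2.INTER_CUBIC))
E
python3 - <<'E'
from h import *
T=pickle.load(open('top.pkl','rb'));S=pickle.load(open('side.pkl','rb'))
crop(T,225,220,150,90,5,'pics/tc.png'); crop(S,300,220,120,170,3.5,'pics/sc.png')
print(ray(T,(251,277),.0255),ray(T,(334,248),.131),proj(T,(0,0,0)))
im=T['pixels'].astype(int); m=((im[...,2]>90)&(im[...,0]<60)&(im[...,1]<90)).astype(np.uint8); m[:,400:]=0
_,_,st,c=cv2.connectedComponentsWithStats(m);i=st[1:,4].argmax()+1;print(st[i],c[i],ray(T,c[i],.0255))
E
```

```text
[0.4554175  0.10176437 0.0255    ] [ 0.51522756 -0.08375893  0.131     ] [296.5354533  479.49012612]
[252 266  12  24  41] [259.87804878 279.24390244] [0.45027386 0.08157562 0.0255    ]
```

View pics/tc.png

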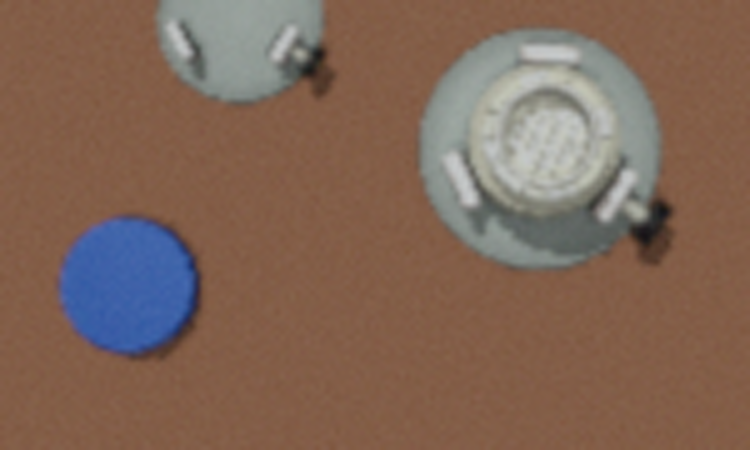

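View pics/sc.png

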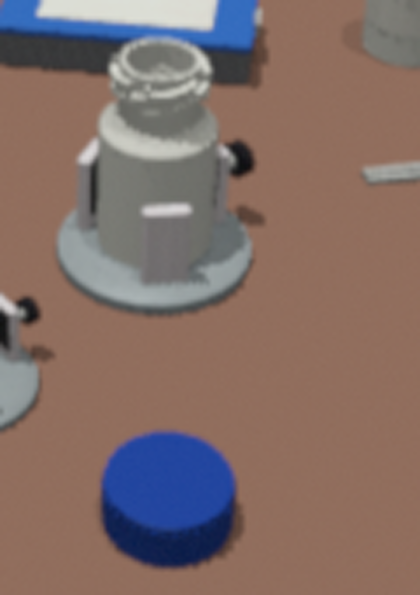

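The crops put the cap top centre at top pixel (250.4,276.6) and side pixel (347.9,356.9). The jar mouth is at top pixel (334.4,247.2) and side pixel about (345.4,237.3).

Run:
```python
from h import *
T=pickle.load(open('top.pkl','rb'));S=pickle.load(open('side.pkl','rb'))
for a,b,z in(((250.4,276.6),(347.9,356.9),.0255),((334.4,247.2),(345.4,237.3),.131)): print(ray(T,a,z),ray(S,b,z))
th=np.linspace(0,6.28,90)
# hypothesised mouth circles projected
for P,r in(((.5165,-.083,.131),.022),):
  for d in(T,S):
    q=np.array([proj(d,(P[0]+r*np.cos(t),P[1]+r*np.sin(t),P[2])) for t in th]); print(q.min(0),q.max(0))
for n,p,z in(('red',(473,296),.121),('oil',(206,205),.089),('dish',(188,280),.014)): print(n,ray(T,p,z))
```

```text
[0.4563273  0.10313237 0.0255    ] [0.4534976  0.10874223 0.0255    ]
[ 0.51688471 -0.08459855  0.131     ] [ 0.51540082 -0.07707167  0.131     ]
[323.01882342 236.80525111] [344.24375892 257.99661521]
[333.90793075 229.7572506 ] [357.56712275 241.83235957]
red [ 0.41498169 -0.37146018  0.121     ]
oil [0.61193155 0.19225974 0.089     ]
dish [0.44900205 0.24785656 0.014     ]
```

```bash
python3 -m jog '[[0,0,0.166,0,0,0,100],[0,0,0.166,0,0,0,100],[0,0,0.166,0,0,0,100],[0,0,0.166,0,0,0,100],[0,0,0.166,0,0,0,100],[0,0,0.166,0,0,0,100],[0,0,0.166,0,0,0,100],[0,0,0.166,0,0,0,100]]' 40
python3 -m jog '[[0,0,0,-0.0428,0.0322,0,100],[0,0,0,-0.0428,0.0322,0,100],[0,0,0,-0.0428,0.0322,0,100],[0,0,0,-0.0428,0.0322,0,100],[0,0,0,-0.0428,0.0322,0,100],[0,0,0,-0.0428,0.0322,0,100],[0,0,0,-0.0428,0.0322,0,100],[0,0,0,-0.0428,0.0322,0,100],[0,0,0,-0.0428,0.0322,0,100],[0,0,0,-0.0428,0.0322,0,100]]'
python3 -m jog '[[0,0,0,0,0,0.05,100],[0,0,0,0,0,0.05,100],[0,0,0,0,0,0.05,100],[0,0,0,0,0,0,100]]'
python3 - <<'E'
from h import *
from rig import observe,optics
s=observe();print(s['time_s'],s['position'],s['tool_rot'],s['q'])
S=optics.get_image('side');pickle.dump(S,open('s1.pkl','wb'));crop(S,248,220,200,200,3,'pics/s1.png')
print(proj(S,s['position']))
E
```

```text
time_s: 1.1
position: [0.1338, 0.5333, 0.2309]
tool_rot: [[0.008, 1.0, -0.0], [1.0, -0.008, -0.001], [-0.001, -0.0, -1.0]]
ft_force: [0.9, 0.5, -0.2]
grip_width: 0.0853
gripper_force: 0.0
time_s: 2.35
position: [0.4552, 0.1029, 0.2312]
tool_rot: [[0.003, 1.0, -0.0], [1.0, -0.003, 0.0], [0.0, -0.0, -1.0]]
ft_force: [0.3, 1.3, -0.3]
grip_width: 0.0857
gripper_force: 0.0
time_s: 2.85
position: [0.4528, 0.1045, 0.0791]
tool_rot: [[0.003, 1.0, -0.007], [1.0, -0.003, 0.0], [0.0, -0.007, -1.0]]
ft_force: [-0.0, 0.9, 0.6]
grip_width: 0.0854
gripper_force: 0.0
2.85 [0.45275346 0.10445736 0.07913143] [[ 3.16261896e-03  9.99968997e-01 -7.21136237e-03]
 [ 9.99994984e-01 -3.16128905e-03  1.95810238e-04]
 [ 1.73006967e-04 -7.21194547e-03 -9.99973979e-01]] [-1.65587946e+00  2.42164494e+01  1.00216922e+02 -8.74798092e-04
  5.59799649e+01 -1.47421813e+00]
[350.40428607 330.23630036]
```

View pics/s1.png

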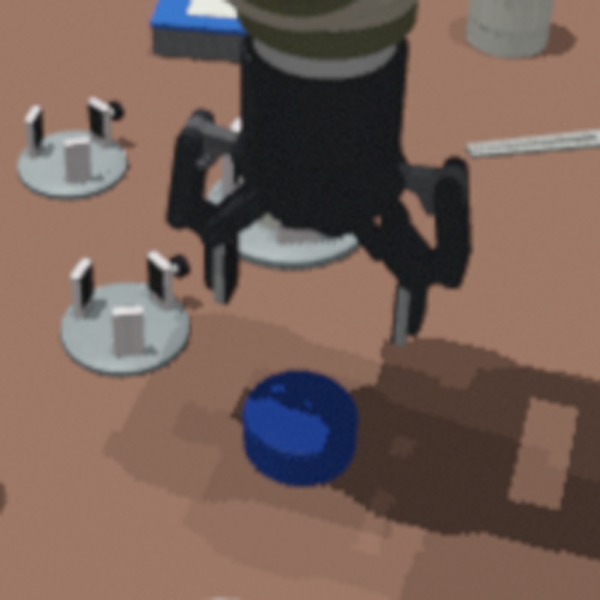

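The side view shows the open gripper above the cap, with fingertips near side pixels (321,320) and (381,334) and the cap top centre near (348,357). I'll use the tips to check the side camera's offset.

Run:
```python
from h import *
S=pickle.load(open('s1.pkl','rb'))
for x in(-.049,-.043,.043,.049):
  print(x,proj(S,(.4528+x,.1045,.092)), proj(S,(.4528+x,.1045+.011,.092)),proj(S,(.4528+x,.1045-.011,.092)))
print(ray(S,(321.3,320),.092),ray(S,(380.7,334.3),.092))
R=cv2.Rodrigues(S['rvec'])[0];print(-R.T@np.array(S['tvec']).ravel())
```

```text
-0.049 [382.33312333 331.33219955] [380.75121802 336.23773405] [383.87292457 326.55723102]
-0.043 [378.38950897 330.41287075] [376.75789129 335.2932603 ] [379.97780808 325.66205293]
0.043 [323.98498153 317.73017822] [321.69579434 322.27035767] [326.21549614 313.306365  ]
0.049 [320.33136841 316.87845403] [317.9999074  321.39623231] [322.60321731 312.47618884]
[0.49804348 0.11081888 0.092     ] [0.40474645 0.11152097 0.092     ]
[0.33424492 0.59560684 0.54731497]
```

```bash
python3 -m jog '[[0,0,0,0.001,0.0005,0.025,100],[0,0,0,0,0,0.025,100],[0,0,0,0,0,0.01,100],[0,0,0,0,0,0,100],[0,0,0,0,0,0,100]]'
```

```text
time_s: 3.52
position: [0.4558, 0.1055, 0.0225]
tool_rot: [[0.003, 1.0, 0.002], [1.0, -0.003, -0.0], [-0.0, 0.002, -1.0]]
ft_force: [-0.3, 1.0, 0.3]
grip_width: 0.0852
gripper_force: 0.0
```

```bash
python3 -m jog '[[0,0,0,0,0,0.012,100],[0,0,0,0,0,0.010,100],[0,0,0,0,0,0.004,100],[0,0,0,0,0,0,100],[0,0,0,0,0,0,78],[0,0,0,0,0,0,60],[0,0,0,0,0,0,60],[0,0,0,0,0,0,60],[0,0,0,0,0,0,60],[0,0,0,0,0,0,60]]' 40
python3 - <<'E'
from h import *
from rig import observe,optics
s=observe();print(s['time_s'],s['position'],s['ft_force'])
S=optics.get_image('side');pickle.dump(S,open('s2.pkl','wb'));crop(S,288,270,130,130,4.5,'pics/s2.png')
E
```

```text
time_s: 4.78
position: [0.4552, 0.1055, -0.0041]
tool_rot: [[0.003, 1.0, 0.001], [1.0, -0.003, -0.0], [-0.0, 0.001, -1.0]]
ft_force: [-1.6, -0.2, 6.1]
grip_width: 0.0595
gripper_force: 42.6
4.775 [ 0.45517209  0.10550744 -0.0041091 ] [-1.64414337 -0.22009785  6.05641079]
```

View pics/s2.png

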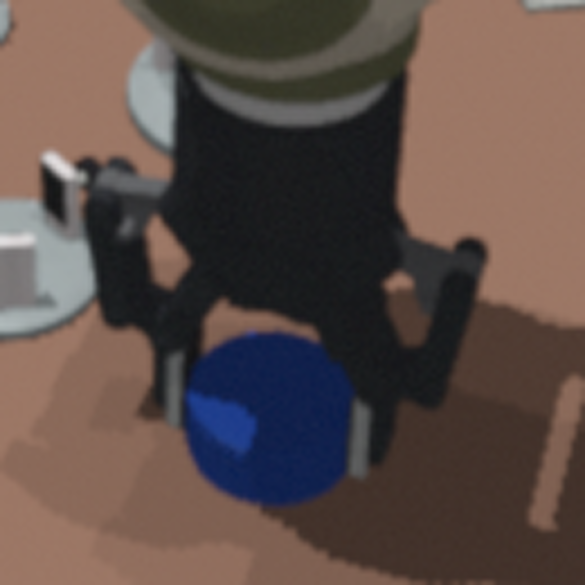

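The cap is held between the pads, with its top centre near side pixel (347,357), and it has barely moved. Next I lift it, carry it over the jar and check the two against each other.

```bash
python3 -m jog '[[0,0,0,0,0,-0.02,55],[0,0,0,0,0,-0.05,55],[0,0,0,0,0,-0.05,55],[0,0,0,0,0,-0.045,55],[0,0,0,-0.037,0.012,0,55],[0,0,0,-0.05,0.0165,0,55],[0,0,0,-0.05,0.0165,0,55],[0,0,0,-0.04,0.013,0,55],[0,0,0,-0.01,0.0032,0,55],[0,0,0,0,0,0,55]]' 40
python3 -m jog '[[0,0,0,0,0,0,55],[0,0,0,0,0,0,55],[0,0,0,0,0,0,55]]'
python3 - <<'E'
from h import *
from rig import observe,optics
s=observe();print(s['time_s'],s['position'],s['ft_force'])
S=optics.get_image('side');pickle.dump(S,open('s3.pkl','wb'));crop(S,295,180,100,120,5,'pics/s3.png')
E
```

```text
time_s: 6.08
position: [0.5155, -0.0816, 0.1602]
tool_rot: [[0.004, 1.0, -0.0], [1.0, -0.004, 0.0], [0.0, -0.0, -1.0]]
ft_force: [-0.7, 0.4, -1.3]
grip_width: 0.0601
gripper_force: 43.5
time_s: 6.45
position: [0.5156, -0.0811, 0.1604]
tool_rot: [[0.002, 1.0, 0.0], [1.0, -0.002, 0.0], [0.0, 0.0, -1.0]]
ft_force: [0.5, 1.1, -0.7]
grip_width: 0.0599
gripper_force: 43.5
6.45 [ 0.51559542 -0.08106588  0.16044675] [ 0.49362682  1.07036903 -0.65487539]
```

View pics/s3.png

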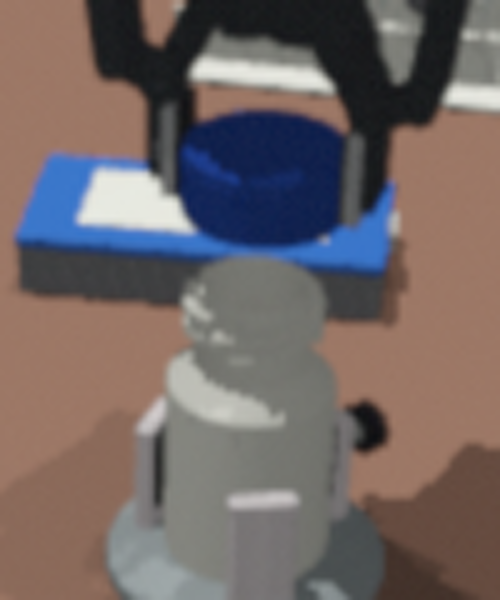

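Run:
```python
from h import *
S=pickle.load(open('s3.pkl','rb'))
th=np.linspace(0,2*np.pi,181)
def ext(P,r,z):
  q=np.array([proj(S,(P[0]+r*np.cos(t),P[1]+r*np.sin(t),z)) for t in th]); q=((q-[295,180])+.5)*5-.5
  return np.r_[q[:,0].min(),q[:,0].max(),q[:,1].min(),q[:,1].max()].round(1)
C=(.5156,-.0811)
for dy in(0,.005):
  P=(C[0],C[1]+dy)
  print('cap foot',ext(P,.0305,.1645),'cap top',ext(P,.0305,.19))
  print('rim',ext(P,.022,.131),'thread',ext(P,.0265,.124),'body',ext(P,.033,.08),'clamp',ext(P,.056,.013))
```

```text
cap foot [175.8 343.9 164.9 245.7] cap top [176.8 347.8 103.5 181.6]
rim [197.3 315.9 253.5 314.2] thread [184.9 327.1 263.5 337.1] body [166.  338.2 351.  446.7] clamp [106.5 387.1 455.5 626.8]
cap foot [171.5 340.4 170.8 252.4] cap top [172.5 344.4 109.2 188.1]
rim [193.2 312.4 259.8 321. ] thread [180.8 323.7 269.7 344. ] body [161.9 334.9 357.4 454.1] clamp [102.3 384.2 462.  634.9]
```

The carried cap sits over the neck. In the crop the cap spans rows 110–245 with its left edge at 180, the thread spans columns 183–326, and the rim's far edge is at about row 257. I'll refine this from pixel profiles.

Run:
```python
from h import *
S=pickle.load(open('s3.pkl','rb'));im=S['pixels']
for c in(344,346,348): print(c,[(r,*im[r,c]) for r in list(range(198,207))+list(range(225,240))])
for r in(210,215,220): print(r,[(c,*im[r,c]) for c in list(range(327,335))+list(range(360,368))])
th=np.linspace(0,2*np.pi,361)
for z in(.1645,.19):
  q=np.array([proj(S,(.5156+.0305*np.cos(t),-.0811+.0305*np.sin(t),z)) for t in th])
  for c in(344,346,348):
    k=np.abs(q[:,0]-c)<.4; print(z,c,q[k,1].min(),q[k,1].max())
  for r in(210,215,220):
    k=np.abs(q[:,1]-r)<.4; 
    if k.any(): print(z,r,q[k,0].min(),q[k,0].max())
```

```text
344 [(198, np.uint8(154), np.uint8(119), np.uint8(102)), (199, np.uint8(156), np.uint8(119), np.uint8(101)), (200, np.uint8(154), np.uint8(117), np.uint8(101)), (201, np.uint8(129), np.uint8(99), np.uint8(95)), (202, np.uint8(64), np.uint8(57), np.uint8(84)), (203, np.uint8(20), np.uint8(33), np.uint8(75)), (204, np.uint8(16), np.uint8(31), np.uint8(75)), (205, np.uint8(16), np.uint8(31), np.uint8(76)), (206, np.uint8(17), np.uint8(33), np.uint8(76)), (225, np.uint8(20), np.uint8(36), np.uint8(84)), (226, np.uint8(17), np.uint8(34), np.uint8(83)), (227, np.uint8(19), np.uint8(35), np.uint8(85)), (228, np.uint8(19), np.uint8(43), np.uint8(97)), (229, np.uint8(42), np.uint8(83), np.uint8(153)), (230, np.uint8(73), np.uint8(111), np.uint8(175)), (231, np.uint8(103), np.uint8(117), np.uint8(142)), (232, np.uint8(118), np.uint8(120), np.uint8(117)), (233, np.uint8(118), np.uint8(118), np.uint8(113)), (234, np.uint8(118), np.uint8(119), np.uint8(113)), (235, np.uint8(117), np.uint8(118), np.uint8(112)), (236, np.uint8(118), np.uint8(119), np.uint8(113)), (237, np.uint8(117), np.uint8(118),
[... 4718 characters left out ...]
1), np.uint8(62), np.uint8(65)), (364, np.uint8(88), np.uint8(89), np.uint8(90)), (365, np.uint8(90), np.uint8(92), np.uint8(92)), (366, np.uint8(77), np.uint8(78), np.uint8(79)), (367, np.uint8(42), np.uint8(44), np.uint8(46))]
0.1645 344 212.5977014099558 228.60310588715362
0.1645 346 212.57277417139957 228.71813044768734
0.1645 348 212.63471188171462 228.7420518419742
0.1645 215 333.2297458365303 358.5893955093471
0.1645 220 329.7509489352066 363.2879260012935
0.19 344 200.35767253489104 215.73517179497844
0.19 346 200.30867612041348 215.87670411011106
0.19 348 200.34042398442526 215.92750074308194
0.19 210 330.55176257291964 363.9906694225415
0.19 215 338.49589487883105 357.3566008694768
```

```bash
python3 -m jog '[[0,0,0,-0.0007,0.0005,0.01,55],[0,0,0,0,0,0.01,55],[0,0,0,0,0,0.006,55],[0,0,0,0,0,0,55],[0,0,0,0,0,0,55]]'
python3 -m jog '[[0,0,0,0,0,0.004,55],[0,0,0,0,0,0.002,55],[0,0,0,0,0,0,55],[0,0,0,0,0,0,55]]'
```

```text
time_s: 7.12
position: [0.5163, -0.0825, 0.1345]
tool_rot: [[0.003, 1.0, 0.0], [1.0, -0.003, -0.0], [-0.0, 0.0, -1.0]]
ft_force: [0.1, 0.2, 0.6]
grip_width: 0.0601
gripper_force: 43.5
time_s: 7.62
position: [0.5162, -0.0824, 0.1284]
tool_rot: [[0.003, 1.0, 0.0], [1.0, -0.003, -0.0], [-0.0, 0.0, -1.0]]
ft_force: [-0.6, -0.1, -0.1]
grip_width: 0.0598
gripper_force: 43.5
```

```bash
for i in 1; do python3 -m jog '[[0,0,0,0,0,0.0015,55],[0,0,0,0,0,0.0015,55],[0,0,0,0,0,0,55],[0,0,0,0,0,0,55]]'; done
python3 -m jog '[[0,0,0,0,0,0.001,55],[0,0,0,0,0,0.001,55],[0,0,0,0,0,0.001,55],[0,0,0,0,0,0,55]]'
```

```text
time_s: 8.12
position: [0.5162, -0.0824, 0.1253]
tool_rot: [[0.003, 1.0, 0.0], [1.0, -0.003, -0.0], [-0.0, 0.0, -1.0]]
ft_force: [0.6, 0.6, 0.1]
grip_width: 0.0598
gripper_force: 43.5
time_s: 8.62
position: [0.5164, -0.0825, 0.1224]
tool_rot: [[0.003, 1.0, 0.001], [1.0, -0.003, -0.0], [-0.0, 0.001, -1.0]]
ft_force: [1.1, -0.3, -0.2]
grip_width: 0.0596
gripper_force: 43.5
```

The skirt has passed below the rim with no contact, so the alignment is good.

```bash
python3 -m jog '[[0,0,0,0,0,0.001,55],[0,0,0,0,0,0.001,55],[0,0,0,0,0,0,55]]'
python3 -m jog '[[0,0,0,0,0,0.001,55],[0,0,0,0,0,0.001,55],[0,0,0,0,0,0,55]]'
```

```text
time_s: 9.0
position: [0.5165, -0.0826, 0.1204]
tool_rot: [[0.003, 1.0, 0.001], [1.0, -0.003, -0.0], [-0.0, 0.001, -1.0]]
ft_force: [3.1, -1.0, 0.4]
grip_width: 0.0595
gripper_force: 43.6
time_s: 9.38
position: [0.5166, -0.0826, 0.1185]
tool_rot: [[0.003, 1.0, 0.001], [1.0, -0.003, -0.001], [-0.001, 0.001, -1.0]]
ft_force: [4.6, -2.7, 1.5]
grip_width: 0.0596
gripper_force: 43.7
```

```bash
python3 -m jog '[[0,0,0,-0.0005,0.0008,0,55],[0,0,0,0,0,0.001,55],[0,0,0,0,0,0,55]]'
python3 -m jog '[[0,0,0,0,0,0.001,55],[0,0,0,0,0,0,55],[0,0,0,0,0,0,55]]'
```

```text
time_s: 9.75
position: [0.5167, -0.0828, 0.1171]
tool_rot: [[0.003, 1.0, -0.001], [1.0, -0.003, 0.0], [0.0, -0.001, -1.0]]
ft_force: [3.0, -1.7, -0.5]
grip_width: 0.06
gripper_force: 43.6
time_s: 10.12
position: [0.5168, -0.0828, 0.1163]
tool_rot: [[0.003, 1.0, -0.001], [1.0, -0.003, 0.0], [0.0, -0.001, -1.0]]
ft_force: [1.6, 0.3, 0.4]
grip_width: 0.0595
gripper_force: 43.7
```

```bash
python3 -m jog '[[0,0,0,0,0,0.001,55],[0,0,0,0,0,0,55],[0,0,0,0,0,0,55]]'
python3 -m jog '[[0,0,0,0,0,0.001,55],[0,0,0,0,0,0,55],[0,0,0,0,0,0,55]]'
```

```text
time_s: 10.5
position: [0.5169, -0.0829, 0.116]
tool_rot: [[0.003, 1.0, 0.0], [1.0, -0.003, -0.0], [-0.0, 0.0, -1.0]]
ft_force: [-2.1, 0.2, 8.6]
grip_width: 0.0594
gripper_force: 44.4
time_s: 10.88
position: [0.5169, -0.0829, 0.1158]
tool_rot: [[0.003, 1.0, 0.001], [1.0, -0.003, -0.001], [-0.001, 0.001, -1.0]]
ft_force: [-4.3, 0.6, 16.5]
grip_width: 0.0597
gripper_force: 45.1
```

```bash
python3 -m jog '[[0,0,-0.08,0,0,-0.0003,55],[0,0,-0.08,0,0,0,55],[0,0,0,0,0,0,55]]'
python3 -m jog '[[0,0,-0.08,0,0,0,55],[0,0,-0.08,0,0,0,55],[0,0,0,0,0,0,55]]'
```

```text
time_s: 11.25
position: [0.5181, -0.0831, 0.1166]
tool_rot: [[-0.157, 0.988, 0.004], [0.988, 0.157, -0.001], [-0.002, 0.004, -1.0]]
ft_force: [1.5, 1.0, 16.6]
grip_width: 0.0599
gripper_force: 45.1
time_s: 11.62
position: [0.5184, -0.0832, 0.1169]
tool_rot: [[-0.313, 0.95, 0.005], [0.95, 0.313, -0.002], [-0.003, 0.004, -1.0]]
ft_force: [0.9, 0.7, 18.4]
grip_width: 0.0601
gripper_force: 45.3
```

```bash
python3 -m jog '[[0,0,-0.08,0,0,-0.0008,55],[0,0,-0.08,0,0,0,55],[0,0,0,0,0,0,55]]'
python3 -m jog '[[0,0,-0.08,0,0,0,55],[0,0,-0.08,0,0,0,55],[0,0,0,0,0,0,55]]'
```

```text
time_s: 12.0
position: [0.5174, -0.0829, 0.1156]
tool_rot: [[-0.458, 0.889, 0.001], [0.889, 0.458, -0.0], [-0.001, 0.001, -1.0]]
ft_force: [3.1, 0.2, 1.8]
grip_width: 0.0603
gripper_force: 43.7
time_s: 12.38
position: [0.5183, -0.083, 0.1156]
tool_rot: [[-0.593, 0.805, 0.003], [0.805, 0.593, -0.0], [-0.002, 0.003, -1.0]]
ft_force: [7.3, 0.6, -0.6]
grip_width: 0.0598
gripper_force: 43.7
```

```bash
python3 -m jog '[[0,0,0,0,0,0.001,55],[0,0,0,0,0,0.001,55],[0,0,0,0,0,0,55],[0,0,0,0,0,0,55]]'
```

```text
time_s: 12.88
position: [0.5186, -0.0829, 0.1142]
tool_rot: [[-0.592, 0.806, 0.005], [0.806, 0.592, -0.0], [-0.003, 0.004, -1.0]]
ft_force: [7.8, 1.1, 4.2]
grip_width: 0.0597
gripper_force: 44.2
```

```bash
python3 -m jog '[[0,0,0,-0.0006,0.0008,0.001,55],[0,0,0,0,0,0,55],[0,0,0,0,0,0,55]]'
python3 -m jog '[[0,0,0,0,0,0.001,55],[0,0,0,0,0,0,55],[0,0,0,0,0,0,55]]'
```

```text
time_s: 13.25
position: [0.5189, -0.0828, 0.1129]
tool_rot: [[-0.593, 0.805, 0.003], [0.805, 0.593, 0.0], [-0.001, 0.002, -1.0]]
ft_force: [6.3, 1.4, 3.2]
grip_width: 0.0597
gripper_force: 44.2
time_s: 13.62
position: [0.5189, -0.0828, 0.112]
tool_rot: [[-0.593, 0.805, 0.003], [0.805, 0.593, 0.0], [-0.002, 0.002, -1.0]]
ft_force: [5.3, 1.4, 4.3]
grip_width: 0.0597
gripper_force: 44.2
```

```bash
python3 -m jog '[[0,0,0,-0.0003,0.0004,0.001,55],[0,0,0,0,0,0,55],[0,0,0,0,0,0,55]]'
python3 -m jog '[[0,0,0,0,0,0.001,55],[0,0,0,0,0,0,55],[0,0,0,0,0,0,55]]'
```

```text
time_s: 14.0
position: [0.519, -0.0828, 0.1112]
tool_rot: [[-0.593, 0.805, 0.002], [0.805, 0.593, 0.0], [-0.001, 0.001, -1.0]]
ft_force: [3.3, 1.4, 8.7]
grip_width: 0.0598
gripper_force: 44.6
time_s: 14.38
position: [0.5191, -0.0828, 0.1111]
tool_rot: [[-0.593, 0.805, 0.003], [0.805, 0.593, -0.0], [-0.002, 0.002, -1.0]]
ft_force: [-0.8, 1.8, 16.4]
grip_width: 0.0598
gripper_force: 45.4
```

The cap has dropped into its pocket, with the liner about 6 mm above the rim. Next I screw it clockwise, following the pitch of about 5.1 mm per radian.

```bash
python3 -m jog '[[0,0,0.08,0,0,0,55],[0,0,0.08,0,0,0,55],[0,0,0.08,0,0,0,55],[0,0,0,0,0,0,55]]'
python3 -m jog '[[0,0,0.08,0,0,0.0004,55],[0,0,0.08,0,0,0.0004,55],[0,0,0,0,0,0,55]]'
```

```text
time_s: 14.88
position: [0.5183, -0.0829, 0.11]
tool_rot: [[-0.384, 0.923, -0.0], [0.923, 0.384, -0.0], [-0.0, -0.0, -1.0]]
ft_force: [-0.7, -0.4, 7.3]
grip_width: 0.0598
gripper_force: 44.5
time_s: 15.25
position: [0.5183, -0.0828, 0.1091]
tool_rot: [[-0.232, 0.973, -0.0], [0.973, 0.232, 0.0], [0.0, -0.0, -1.0]]
ft_force: [-0.7, 0.0, 7.8]
grip_width: 0.0597
gripper_force: 44.5
```

```bash
python3 -m jog '[[0,0,0.08,0,0,0.0004,55],[0,0,0.08,0,0,0.0004,55],[0,0,0.08,0,0,0.0004,55],[0,0,0,0,0,0,55]]'
python3 -m jog '[[0,0,0.08,0,0,0.0004,55],[0,0,0.08,0,0,0.0004,55],[0,0,0,0,0,0,55]]'
```

```text
time_s: 15.75
position: [0.5183, -0.0828, 0.108]
tool_rot: [[0.006, 1.0, 0.0], [1.0, -0.006, -0.0], [-0.0, 0.0, -1.0]]
ft_force: [-0.0, 0.5, 6.2]
grip_width: 0.0596
gripper_force: 44.5
time_s: 16.12
position: [0.5184, -0.0829, 0.1071]
tool_rot: [[0.165, 0.986, 0.0], [0.986, -0.165, -0.0], [-0.0, 0.0, -1.0]]
ft_force: [-0.8, 1.4, 7.9]
grip_width: 0.0599
gripper_force: 44.4
```

```bash
python3 -m jog '[[0,0,0.08,0,0,0.0004,55],[0,0,0.08,0,0,0.0004,55],[0,0,0.08,0,0,0.0004,55],[0,0,0,0,0,0,55]]' 60
python3 -c "
from rig import observe;s=observe();print(s['wrist_torque'])"
python3 -m jog '[[0,0,0.06,0,0,0.0003,55],[0,0,0.06,0,0,0.0003,55],[0,0,0,0,0,0,55]]'
python3 -c "
from rig import observe;s=observe();print(s['wrist_torque'])"
```

```text
time_s: 16.62
position: [0.5185, -0.083, 0.106]
tool_rot: [[0.394, 0.919, 0.0], [0.919, -0.394, -0.001], [-0.0, 0.001, -1.0]]
ft_force: [-0.3, -0.1, 8.3]
grip_width: 0.0589
gripper_force: 62.5
[-0.1066292   0.02767364 -0.1421455 ]
time_s: 17.0
position: [0.5186, -0.0831, 0.1054]
tool_rot: [[0.501, 0.865, 0.001], [0.865, -0.501, -0.001], [-0.0, 0.001, -1.0]]
ft_force: [0.6, -1.8, 8.1]
grip_width: 0.0593
gripper_force: 62.5
[-0.12173937 -0.02449501 -0.11512821]
```

```bash
for i in 1; do python3 -m jog '[[0,0,0.06,0,0,0.0003,55],[0,0,0.06,0,0,0.0003,55],[0,0,0,0,0,0,55]]' 90
python3 -c "
from rig import observe;s=observe();print(s['wrist_torque'])"; done
python3 -m jog '[[0,0,0.06,0,0,0,55],[0,0,0.06,0,0,0,55],[0,0,0,0,0,0,55]]'
python3 -c "
from rig import observe;s=observe();print(s['wrist_torque'])"
```

```text
time_s: 17.38
position: [0.5187, -0.0832, 0.1053]
tool_rot: [[0.601, 0.799, 0.001], [0.799, -0.601, -0.001], [-0.0, 0.001, -1.0]]
ft_force: [0.6, -0.9, 11.1]
grip_width: 0.0589
gripper_force: 94.3
[-0.02104423  0.10978693 -0.08443892]
time_s: 17.75
position: [0.5182, -0.083, 0.1052]
tool_rot: [[0.692, 0.722, -0.0], [0.722, -0.692, -0.001], [-0.001, 0.0, -1.0]]
ft_force: [-3.4, -0.7, 12.4]
grip_width: 0.059
gripper_force: 94.5
[-0.03638567  0.41696088 -0.03893869]
```

```bash
python3 -m jog '[[0,0,0.06,0,0,0,55],[0,0,0.06,0,0,0,55],[0,0,0,0,0,0,55]]' 110
python3 - <<'E'
from h import *
from rig import observe,optics
s=observe();print(s['wrist_torque'],s['joint_efforts'],s['q'])
S=optics.get_image('side');pickle.dump(S,open('s4.pkl','wb'));crop(S,295,180,100,120,5,'pics/s4.png')
E
```

```text
time_s: 18.12
position: [0.518, -0.083, 0.1053]
tool_rot: [[0.773, 0.634, -0.001], [0.634, -0.773, -0.001], [-0.001, 0.0, -1.0]]
ft_force: [-4.9, -0.7, 13.8]
grip_width: 0.0583
gripper_force: 114.6
[-0.09845491  0.60881833  0.29491702] [  0.35467191 -37.48806238 -16.54226303   0.55796066  -0.8403809
   0.46362941] [-2.20075781e+01  2.67479371e+01  8.93748767e+01 -7.85696452e-02
  6.38842638e+01  2.86583986e+01]
```

View pics/s4.png

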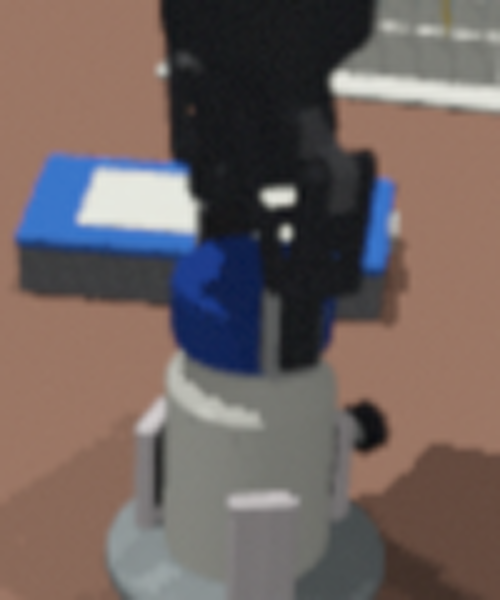

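The cap sits low and level on the jar, with its foot at about crop row 370. The tightening torque is starting to rise, so I keep turning.

```bash
for i in 1; do python3 -m jog '[[0,0,0.06,0,0,0,55],[0,0,0.06,0,0,0,55],[0,0,0,0,0,0,55]]' 115
python3 -c "
from rig import observe;s=observe();print(s['wrist_torque'])"; done
python3 -m jog '[[0,0,0.08,0,0,0,55],[0,0,0.08,0,0,0,55],[0,0,0,0,0,0,55]]'
python3 -c "
from rig import observe;s=observe();print(s['wrist_torque'])"
```

```text
time_s: 18.55
position: [0.5178, -0.083, 0.1053]
tool_rot: [[0.844, 0.537, -0.001], [0.537, -0.844, -0.001], [-0.001, 0.0, -1.0]]
ft_force: [-6.1, 0.4, 14.4]
grip_width: 0.0584
gripper_force: 119.7
[-0.22010308  0.76299237  0.07625746]
time_s: 18.92
position: [0.5177, -0.083, 0.1053]
tool_rot: [[0.918, 0.397, -0.001], [0.397, -0.918, -0.002], [-0.002, 0.001, -1.0]]
ft_force: [-7.0, 1.2, 13.7]
grip_width: 0.0584
gripper_force: 120.4
[-0.73028821  0.5603442   0.50276085]
```

```bash
python3 -m jog '[[0,0,0,0,0,-0.001,100],[0,0,0,0,0,-0.0005,100],[0,0,0,0,0,0,100],[0,0,0,0,0,0,100],[0,0,-0.15,0,0,0,100],[0,0,-0.15,0,0,0,100],[0,0,-0.15,0,0,0,100],[0,0,-0.15,0,0,0,100],[0,0,-0.15,0,0,0,100],[0,0,0,0,0,0,100]]'
python3 -m jog '[[0,0,0,0,0,0,60],[0,0,0,0,0,0,55],[0,0,0,0,0,0,50],[0,0,0,0,0,0,50],[0,0,0,0,0,0,50],[0,0,0,0,0,0,50]]' 115
python3 -c "
from rig import observe;s=observe();print(s['wrist_torque'])"
python3 -m jog '[[0,0,0.08,0,0,0,50]]'
python3 -c "
from rig import observe;s=observe();print(s['wrist_torque'])"
python3 -m jog '[[0,0,0.08,0,0,0,50]]'
python3 -c "
from rig import observe;s=observe();print(s['wrist_torque'])"
python3 -m jog '[[0,0,0.08,0,0,0,50]]'
python3 -c "
from rig import observe;s=observe();print(s['wrist_torque'])"
```

```text
time_s: 20.18
position: [0.5184, -0.0829, 0.1056]
tool_rot: [[0.403, 0.915, -0.0], [0.915, -0.403, 0.0], [0.0, -0.0, -1.0]]
ft_force: [0.8, -0.1, -0.1]
grip_width: 0.0858
gripper_force: 0.0
time_s: 20.92
position: [0.5188, -0.083, 0.1067]
tool_rot: [[0.403, 0.915, 0.001], [0.915, -0.403, -0.001], [-0.0, 0.002, -1.0]]
ft_force: [-1.8, 0.5, 8.3]
grip_width: 0.0579
gripper_force: 123.8
[ 0.06440053  0.26066125 -0.0365591 ]
time_s: 21.05
position: [0.5187, -0.0835, 0.1067]
tool_rot: [[0.473, 0.881, 0.001], [0.881, -0.473, -0.003], [-0.002, 0.002, -1.0]]
ft_force: [-7.5, -3.3, 11.4]
grip_width: 0.0581
gripper_force: 124.4
[-0.86943608  0.76534721  0.87140543]
time_s: 21.18
position: [0.518, -0.0837, 0.1067]
tool_rot: [[0.541, 0.841, -0.001], [0.841, -0.541, -0.003], [-0.003, 0.001, -1.0]]
ft_force: [-7.9, -2.6, 10.5]
grip_width: 0.0579
gripper_force: 124.1
[-0.55270875  0.97527517  3.87789316]
time_s: 21.3
position: [0.5175, -0.0832, 0.1067]
tool_rot: [[0.605, 0.796, -0.002], [0.796, -0.605, -0.003], [-0.004, -0.0, -1.0]]
ft_force: [1.9, 13.5, 7.8]
grip_width: 0.0578
gripper_force: 123.7
[ 1.83263766 -0.8872859  -0.01815754]
```

The torque reached 3.9 N m and then the fingers slipped with no further drop, so the cap is tight. Now I let go and retreat.

```bash
python3 -m jog '[[0,0,0,0,0,0,50],[0,0,0,0,0,0,100],[0,0,0,0,0,0,100],[0,0,0,0,0,0,100],[0,0,0,0,0,-0.02,100],[0,0,0,0,0,-0.05,100],[0,0,0,0,0,-0.05,100],[0,0,0,0.05,-0.05,-0.02,100],[0,0,0,0.05,-0.05,0,100],[0,0,0,0.05,-0.05,0,100]]'
python3 -m jog '[[0,0,0,0,0,0,100],[0,0,0,0,0,0,100]]'
python3 - <<'E'
from h import *
from rig import optics
S=optics.get_image('side');T=optics.get_image('top')
a=cv2.resize(S['pixels'][200:300,295:395,::-1],(400,400),interpolation=2);b=cv2.resize(T['pixels'][200:300,285:385,::-1],(400,400),interpolation=2)
cv2.imwrite('pics/end.png',np.hstack([a,b]))
th=np.linspace(0,6.28,181)
q=np.array([proj(S,(.5156+.0305*np.cos(t),-.0785+.0305*np.sin(t),.1345)) for t in th]);q=(q-[295,200])*4
p=np.array([proj(S,(.5156+.0305*np.cos(t),-.0785+.0305*np.sin(t),.109)) for t in th]);p=(p-[295,200])*4
print(q.min(0),q.max(0),p.min(0),p.max(0))
E
```

```text
time_s: 22.55
position: [0.4936, 0.1023, 0.243]
tool_rot: [[0.608, 0.794, 0.001], [0.794, -0.608, 0.0], [0.001, 0.0, -1.0]]
ft_force: [0.0, -0.5, -0.2]
grip_width: 0.0852
gripper_force: 0.0
time_s: 22.8
position: [0.4941, 0.1004, 0.2427]
tool_rot: [[0.607, 0.794, -0.0], [0.794, -0.607, -0.0], [-0.0, 0.0, -1.0]]
ft_force: [0.5, -0.4, 0.3]
grip_width: 0.0852
gripper_force: 0.0
[136.31874849 108.51718211] [268.49866958 175.90186261] [135.56700634 154.29094233] [265.57052907 223.50722385]
```

View pics/end.png

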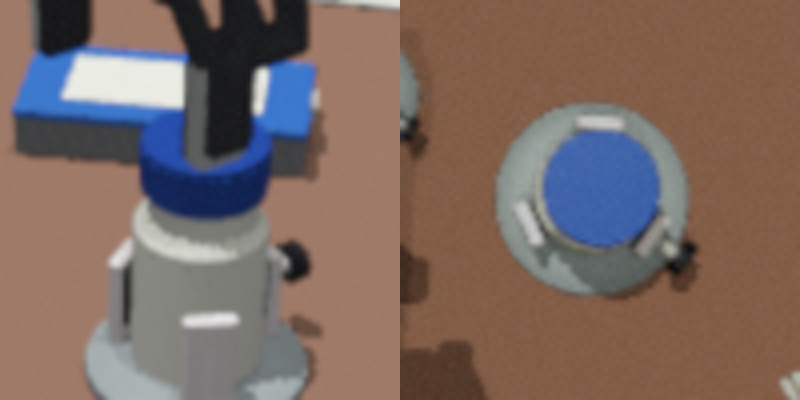

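The final view shows the cap centred and level on the jar, with its top at about row 110 and its foot at about row 217 in the left half. I'll check the height numerically against the earlier held view, where it was known.

```bash
python3 -m jog '[[0,0,0,0.05,-0.03,-0.02,100],[0,0,0,0.05,-0.03,-0.02,100],[0,0,0,0,0,0,100],[0,0,0,0,0,0,100]]'
python3 - <<'E'
from h import *
from rig import optics
E=optics.get_image('side');A=pickle.load(open('s3.pkl','rb'))
for c in(344,346,348):
  for n,d,rs in(('s3',A,[(199,206),(226,233)]),('end',E,[(223,232),(250,260)])):
    print(c,n,[[(r,int(d['pixels'][r,c,0])) for r in range(*k)] for k in rs])
for z in(.107,.109,.111,.1645): print(z,*[proj(E,(.5156+.0,-.0785+s,zz))[1].round(2) for s,zz in((-.0305,z+.0255),(.0305,z))])
E
```

```text
time_s: 23.4
position: [0.5074, 0.2152, 0.2821]
tool_rot: [[0.609, 0.793, -0.001], [0.793, -0.609, -0.001], [-0.001, -0.0, -1.0]]
ft_force: [-0.9, -0.8, -0.6]
grip_width: 0.0857
gripper_force: 0.0
344 s3 [[(199, 156), (200, 154), (201, 129), (202, 64), (203, 20), (204, 16), (205, 16)], [(226, 17), (227, 19), (228, 19), (229, 42), (230, 73), (231, 103), (232, 118)]]
344 end [[(223, 234), (224, 234), (225, 231), (226, 201), (227, 93), (228, 40), (229, 40), (230, 41), (231, 40)], [(250, 18), (251, 17), (252, 20), (253, 21), (254, 57), (255, 97), (256, 119), (257, 122), (258, 124), (259, 127)]]
346 s3 [[(199, 155), (200, 154), (201, 128), (202, 62), (203, 18), (204, 20), (205, 16)], [(226, 18), (227, 15), (228, 21), (229, 39), (230, 71), (231, 103), (232, 119)]]
346 end [[(223, 234), (224, 234), (225, 231), (226, 201), (227, 95), (228, 40), (229, 39), (230, 39), (231, 41)], [(250, 19), (251, 17), (252, 16), (253, 24), (254, 55), (255, 96), (256, 118), (257, 122), (258, 123), (259, 125)]]
348 s3 [[(199, 153), (200, 154), (201, 130), (202, 61), (203, 23), (204, 18), (205, 15)], [(226, 18), (227, 17), (228, 18), (229, 38), (230, 67), (231, 99), (232, 117)]]
348 end [[(223, 234), (224, 234), (225, 231), (226, 202), (227, 102), (228, 44), (229, 41), (230, 39), (231, 39)], [(250, 19), (251, 16), (252, 19), (253, 22), (254, 56), (255, 96), (256, 117), (257, 121), (258, 124), (259, 125)]]
0.107 228.49 256.28
0.109 227.57 255.36
0.111 226.66 254.44
0.1645 201.31 228.95
```

```bash
python3 -c "
from rig import job;print(job.close_job())"
```

```text
the job is handed in; nothing more can be done
None
```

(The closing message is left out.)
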